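# Index the carving turntable one hole on

## Robot

A 6-joint arm with a two-finger parallel gripper is mounted at the origin on the work surface. World frame = base frame: x ahead of the robot, y to its left, z up, the work surface at z = 0. Lengths are in m, angles in rad, forces in N, time in s.
With the tool pointing down it reaches from about 0.4 to 0.825 m from the base axis. Payload 7 kg.
Tool frame: the origin (TCP) lies on the centre line of the jaws, within the pads' length; the fingertips stand 8 mm ahead of it and the grasp point (between the pads) lies 11 mm behind it (manip.tcp_to_tips is the distance from the TCP to the fingertips, in m); z points along the fingers, y is the line along which they close (so a half turn about z gives the same grasp; the last joint's range is limited). The gripper opens to 85 mm and grips with 20 to 120 N. Pads are 22 mm wide; open, the fingers measure 114 mm over their backs; the gripper's body (76 mm by 85 mm) begins 54 mm behind the grasp point. The pads swing forward as they close: fully open they stand 13 mm farther back than shut.
Start: joints at [1.55, 0.359, 0.012, 0, -1.224, -0.288], TCP at [0.205, 0.643, 0.239] pointing down, gripper open.
Joint ranges: [-3.07, 3.07], [-1.43, 2.12], [-1.02, 1.25], [-3.03, 1.67], [-3.05, -0], [-3.03, 3.03]. Speed limits (rad/s): [2.39, 2.39, 3.01, 3.14, 3.14, 3.14].

## Interface

Orientations are given as a unit quaternion [x, y, z, w].
In Python, from plant import manip, grab_frame gives the robot as it stands.
- The arm moves only by the tool apply_moves, never from a script. Its arguments are lists of equal length, an entry for each row: "delta_pos": the shift along the tool's x, y, z each as a share of 0.025 m, from -1 to 1, a list of three; "twist": the turn, a rotation vector about the tool's x, y, z each as a share of 4 degrees, from -1 to 1, a list of three. In form: {"delta_pos": [[dx, dy, dz], ...], "twist": [[ax, ay, az], ...]}. A call has 1 to 5 rows; each row shifts and turns the commanded pose from where the row before left it, along the tool's axes as they then stand; what a row does not reach is not made up. A row lasts 1/8 s, in which the tool goes at most 62.5 mm and 10.7 degrees, less where a joint would pass 70% of its speed; a pose out of reach is approached as far as the arm can. A call with a number of a shift or a turn outside -1 to 1 is refused whole. A call with a gripper value outside its range is refused whole. "claw" is the opening, from 0 (shut) to 1 (fully open), set as the call begins (left out, the last holds). The fingers move at their own pace and stop on an object; "force" is the grip in N (left out, the last holds). Time passes only in rows, so rows that do not move let the fingers close. It gives the time, the measured TCP pose, the force, the opening and the grip force at its end, in the units of the state.
- manip.observe(): the state, without advancing time (a new reading comes with each control period).
- grab_frame(name): name is "scene" or "top" or "wrist"; returns a dict with "color" (384x512x3 uint8, red, green, blue), "K" (3x3 intrinsics, pixels), "origin" and "rotation" of the camera in the world. Camera axes: x right, y down, z forward; pixel columns grow to the right and rows downward; lengths in m; the calibration is good to about 2 mm. A picture is of the moment at which its call begins. There is no depth.
- manip.close_job(): hands the job in; it is judged then, once.
The state is a dict: "t": time; "joints": joint angles; "joint_vel": joint speeds; "joint_efforts": joint torques, N m; "eef_pos": TCP position; "tool_rot": TCP orientation; "contact_force": force on the tool from outside, world axes, zero at the start; "wrist_torque": the same for the moment, N m; "opening": finger opening in m; "finger_force": force on a finger pad.
Only numpy, scipy, OpenCV 4.12 (cv2) and the standard library are available. Lean on these libraries where they do the work, as an engineer would, in place of code of your own. Each camera call takes 0.05 s, during which the arm holds its last target. There are 200 camera calls.

## Task

Bring the next side of the carved octagonal panel round: with a fingertip press the red plunger down to free the turntable, turn the table anticlockwise (seen from above) to the very next hole and no farther, and leave it locked there with the plunger sprung fully back up. Only press and push: pick nothing up, do not touch the panel with the robot, and leave the other things on the board and bench where they are.

Things in the scene. Friction and masses are not known exactly. Their poses are not given: they have to be found in the camera images.
- plunger_top (a point): centre of the flat top of the red plunger head, a round button 34 mm across, about 106 mm above the bench when up. It stands 150 mm from the turntable's axis on a green arm that sticks out from the turntable and turns with it, midway between two green ears. Above it, and radially outward, all is open; radially inward the panel begins 75 mm from its centre
- ear_ahead (a point): middle of the top edge of the green ear ahead of the plunger (anticlockwise side): an upright wall fixed to the arm, 6 mm thick, 36 mm long radially, its top 116 mm above the bench (10 mm above the plunger when up, 22 mm when pressed) and rising 35 mm from the arm. Either ear may be pushed to turn the table once it is free
- ear_behind (a point): the same point of the like ear behind the plunger (clockwise side). The clear gap between the ears is 64 mm, the plunger head in its middle
- plunger (a joint): how far the red plunger is pressed, m: 0 fully up, 0.012 fully down. A spring lifts it (4 N when up, 8.5 N at the bottom). Up, its pin sits in a hole of the brass ring and locks the table (0.5 degree play); pressed over 8 mm it is out and the table is free. Let go between holes it stays about 8 mm down, sliding under the ring, and snaps up by itself at the next hole
- turntable (a joint): angle of the turntable about its vertical axis, rad: 0 at the start (locked in a hole), growing anticlockwise seen from above. The ring has eight holes 45 degrees apart, seen as black dots, so the next hole anticlockwise is at 0.785. The table is stiff to turn (0.25 N m: 2 to 4 N at the plunger) and stays where it is left
- table_centre (a point): point on the turntable's vertical axis at the top of its aluminium disc (216 mm across), 82 mm above the bench; it does not move. The plunger travels on a circle of 150 mm radius about it. Fixed below are a brass ring 278 mm across and a square board 360 mm wide, 22 mm thick
- panel: the dark carved octagonal wooden panel, 150 mm across flats and 14 mm thick, lying loose on the disc between four small brass pegs; its origin is the centre of its underside, 82 mm above the bench. It rides round with the table; the robot must not touch or lift it
- turned_knob: a small dark turned wooden knob, 36 mm wide and 52 mm tall, standing loose on a corner of the board near the red plunger; leave it alone. Origin at its underside
- sanding_block: a loose cork sanding block 30 x 44 x 24 mm on the opposite corner of the board; leave it alone. Origin at its underside
- mallet: a loose carver's mallet lying on the bench, head 95 mm long and 60 mm thick, handle 140 mm; leave it alone. Origin at its underside
- chisel_a: a loose chisel with a pale wooden handle, 240 mm long, 26 mm thick, on the bench; leave it alone. Origin at its underside
- chisel_b: a loose chisel with a yellow handle, 240 mm long, 26 mm thick, on the bench; leave it alone. Origin at its underside
- glue_jar: a loose glue jar with a red label and a blue cap, 64 mm across and 85 mm tall; leave it alone. Origin at its underside
- brush: a loose wooden-handled brush, 190 mm long, lying on the bench; leave it alone. Origin at its underside
Things that resemble listed ones, but are neither listed nor needed, are in the scene too. Several things have the shape of the panel; the one meant has the colours described above.

How it is judged:
By the outcome, as a careful person would: the job done as asked, in the order asked, and still so for the second after the job is handed in, with the robot touching nothing.
It also fails if it takes over 43 s, if anything falls off the work surface, if the arm or the gripper's body presses on something with over 40 N, if the wrist force passes 120 N, or if a joint passes its speed limit or range.

## Working session

There is one attempt and no reset: what is moved stays moved. The work goes in short steps, Python scripts to look and compute and a tool call to move; the robot and the scene stay as the last step left them, time stands still between calls to the robot, and variables do not carry over. Pictures are saved under pics/ and viewed, at most 10 in all, crops included, and the job is handed in when it is done.

Besides the shell and the picture viewer there is one more tool, called after "Emit:" in YAML: its name, and indented under it one key for each argument. apply_moves: Moves the arm, as the interface text tells. Shift numbers are shares of 0.025 m and turn numbers shares of 4 degrees, none past 1 either way. Its arguments: {"type":"object","properties":{"delta_pos":{"type":"array","items":{"type":"array","items":{"type":"number","minimum":-1,"maximum":1}}},"twist":{"type":"array","items":{"type":"array","items":{"type":"number","minimum":-1,"maximum":1}}},"claw":{"type":"number"},"force":{"type":"number"}},"required":["delta_pos","twist"]}

```bash
mkdir -p pics; ls; python3 - <<'E'
from plant import manip, grab_frame
import cv2,numpy as np
for n in("scene","top"):
    f=grab_frame(n); cv2.imwrite(f"pics/{n}0.png",f["color"][:,:,::-1]); np.savez(f"{n}0.npz",**f)
    print(n,f["K"].tolist(),np.round(f["origin"],3),np.round(f["rotation"],3).tolist())
s=manip.observe(); print(s)
E
```

```text
pics
scene [[374.29154210115723, 0.0, 256.7849496671588], [0.0, 374.29154210115723, 191.21054643996308], [0.0, 0.0, 1.0]] [1.287 0.24  0.85 ] [0.575, 0.714, -0.316, -0.243]
top [[366.41168382091973, 0.0, 251.7114608263847], [0.0, 366.41168382091973, 195.44934928025134], [0.0, 0.0, 1.0]] [0.345 0.059 1.385] [-0.697, 0.714, -0.043, 0.044]
{'t': 0.1, 'joints': array([ 1.55010633e+00,  3.59298663e-01,  1.11633365e-02, -3.14721244e-04,
       -1.22410812e+00, -2.88093529e-01]), 'joint_vel': array([ 2.27343252e-04, -2.32160680e-03,  1.63320781e-03,  1.98150649e-03,
       -1.55057624e-03, -2.84082118e-07]), 'joint_efforts': array([-1.12361573e-03, -5.84766734e+01,  2.94109797e+01,  6.95454776e+00,
       -3.19807412e-03,  1.18055010e-05]), 'eef_pos': array([0.20503161, 0.64266863, 0.23847259]), 'tool_rot': array([ 9.88096738e-01, -1.53832024e-01, -5.01855734e-05,  7.36826531e-04]), 'contact_force': array([-0.17733952, -0.54967678, -0.56541038]), 'wrist_torque': array([-0.03720223, -0.00444439,  0.00815516]), 'finger_force': 0.0, 'opening': 0.08599897125377326}
```

View pics/top0.png

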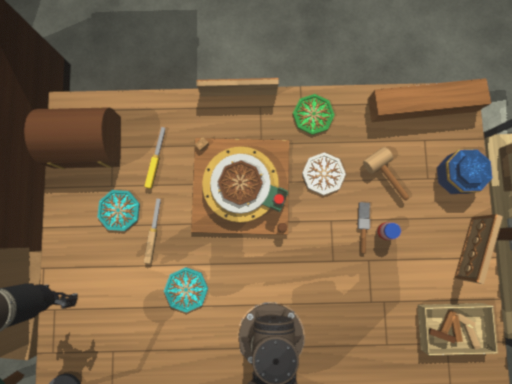

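View pics/scene0.png

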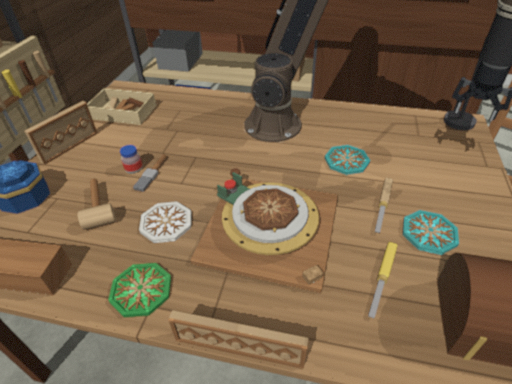

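The top view shows the turntable at about (241,184), the red plunger at (279,199) between green ears, and the knob at (282,228). The arm is clear of the table. In the scene view the plunger is at (230,186).

```bash
cat > h.py <<'E'
import numpy as np,cv2
from scipy.spatial.transform import Rotation as R
def ray(f,uv,z):
    d=R.from_quat(f["rotation"]).as_matrix()@np.linalg.inv(f["K"])@np.array([uv[0],uv[1],1.])
    o=np.asarray(f["origin"]); return o+d*(z-o[2])/d[2]
def blobs(f,lo,hi,box=(0,0,512,384),amin=6):
    hsv=cv2.cvtColor(np.ascontiguousarray(f["color"]),cv2.COLOR_RGB2HSV)
    m=cv2.inRange(hsv,lo,hi); k=np.zeros_like(m); k[box[1]:box[3],box[0]:box[2]]=255; m&=k
    n,l,s,c=cv2.connectedComponentsWithStats(m)
    return m,[(c[i],s[i]) for i in range(1,n) if s[i][4]>=amin]
E
python3 - <<'E'
from h import *
for n,box in(("top",(190,135,295,240)),("scene",(195,160,345,290))):
    f=dict(np.load(n+"0.npz"))
    for nm,lo,hi,z in(("red",(0,190,120),(6,255,255),.106),("red2",(174,150,100),(180,255,255),.106),("green",(60,80,20),(95,255,255),.09),("white",(0,0,150),(180,60,255),.082),("brass",(18,120,120),(32,255,255),.07)):
        m,b=blobs(f,lo,hi,box,8)
        for c,s in b: print(n,nm,c.round(1),s,ray(f,c,z).round(4))
        if nm in("white","brass"):
            p=cv2.findNonZero(m); h=cv2.convexHull(p); e=cv2.fitEllipse(h); print("  ell",e,ray(f,e[0],z).round(4))
f=dict(np.load("top0.npz"));c=f["color"][130:245,185:300,::-1]
g=dict(np.load("scene0.npz"))["color"][150:250,200:340,::-1]
cv2.imwrite("pics/c.png",np.hstack([cv2.resize(c,(400,400),interpolation=3),cv2.resize(g,(400,400),interpolation=2)]))
E
```

```text
top red [278.5 198.3] [276 196   6   6  28] [ 0.4913 -0.0365  0.106 ]
top green [270.5 196.5] [265 187  12  19  72] [ 0.5001 -0.0095  0.09  ]
top white [240.4 182.8] [ 211  154   60   59 1240] [0.5534 0.0967 0.082 ]
  ell ((240.04147338867188, 183.151123046875), (58.80926513671875, 59.95487594604492), 75.93793487548828) [0.5523 0.0982 0.082 ]
top brass [236.3 183.6] [ 202  146   77   77 1419] [0.5529 0.1121 0.07  ]
  ell ((240.0012969970703, 183.9903564453125), (75.98632049560547, 76.69406127929688), 73.36555480957031) [0.5511 0.0987 0.07  ]
scene green [335.7 165.6] [326 160  19  13 118] [0.3256 0.269  0.09  ]
scene white [268.7 217.5] [ 232  185   76   58 1570] [0.5835 0.1026 0.082 ]
  ell ((288.872802734375, 196.55484008789062), (70.44904327392578, 126.68494415283203), 55.99532699584961) [0.4886 0.1444 0.082 ]
scene brass [255.7 184.3] [248 183  19   5  29] [0.4426 0.033  0.07  ]
scene brass [272.6 229. ] [222 183  97  72 747] [0.613  0.1194 0.07  ]
scene brass [313.8 220.8] [312 218   4   7  10] [0.5592 0.2269 0.07  ]
scene brass [309.1 223.6] [307 222   5   5  13] [0.5725 0.2152 0.07  ]
  ell ((269.9208984375, 218.15213012695312), (72.6702880859375, 97.22860717773438), 90.08333587646484) [0.5745 0.1043 0.07  ]
```

View pics/c.png

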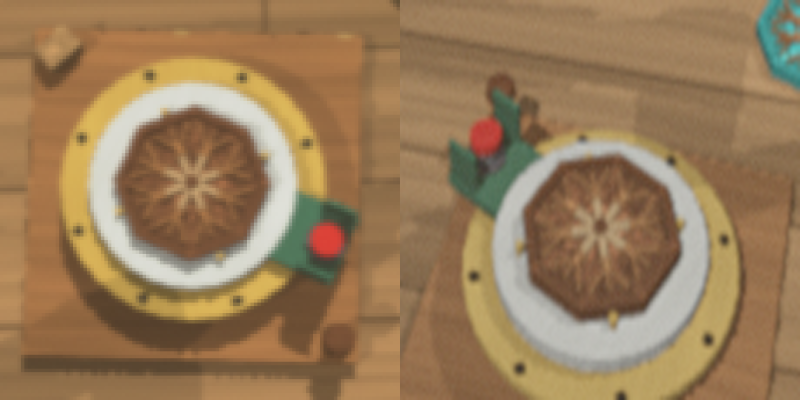

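Emit:
apply_moves:
  claw: 0
  delta_pos:
    - [0.766, 0.9, 0]
    - [0.766, 0.9, 0]
    - [0.766, 0.9, 0]
    - [0.766, 0.9, 0]
    - [0.766, 0.9, 0]
  twist:
    - [0, 0, 0]
    - [0, 0, 0]
    - [0, 0, 0]
    - [0, 0, 0]
    - [0, 0, 0]

```text
t: 0.72
eef_pos: [0.2624, 0.5056, 0.2389]
tool_rot: [0.988, -0.154, -0.0, 0.0]
contact_force: [1.5, -0.2, 0.8]
opening: -0.0002
finger_force: 0.0
```

Emit:
apply_moves:
  delta_pos:
    - [0.766, 0.9, 0]
    - [0.766, 0.9, 0]
    - [0.766, 0.9, 0]
    - [0.766, 0.9, 0]
    - [0.766, 0.9, 0]
  twist:
    - [0, 0, 0]
    - [0, 0, 0]
    - [0, 0, 0]
    - [0, 0, 0]
    - [0, 0, 0]

```text
t: 1.35
eef_pos: [0.3197, 0.3688, 0.2393]
tool_rot: [0.988, -0.154, 0.0, -0.0]
contact_force: [0.2, -0.4, 0.3]
opening: -0.0
finger_force: 0.0
```

Emit:
apply_moves:
  delta_pos:
    - [0.766, 0.9, 0]
    - [0.766, 0.9, 0]
    - [0.766, 0.9, 0]
    - [0.766, 0.9, 0]
    - [0.766, 0.9, 0]
  twist:
    - [0, 0, 0]
    - [0, 0, 0]
    - [0, 0, 0]
    - [0, 0, 0]
    - [0, 0, 0]

```text
t: 1.98
eef_pos: [0.3765, 0.2325, 0.2393]
tool_rot: [0.988, -0.154, 0.0, -0.0]
contact_force: [-0.1, 0.7, 0.3]
opening: 0.0004
finger_force: 0.0
```

Emit:
apply_moves:
  delta_pos:
    - [0.766, 0.9, 0]
    - [0.766, 0.9, 0]
    - [0.766, 0.9, 0]
    - [0.766, 0.9, 0]
    - [0.766, 0.9, 0]
  twist:
    - [0, 0, 0]
    - [0, 0, 0]
    - [0, 0, 0]
    - [0, 0, 0]
    - [0, 0, 0]

```text
t: 2.6
eef_pos: [0.4333, 0.0963, 0.2394]
tool_rot: [0.988, -0.154, 0.0, -0.0]
contact_force: [-0.2, -0.4, -0.3]
opening: 0.0003
finger_force: 0.0
```

Emit:
apply_moves:
  delta_pos:
    - [0.766, 0.9, 0]
    - [0.766, 0.9, 0]
    - [0.766, 0.9, 0]
    - [0.766, 0.9, 0]
    - [0.766, 0.9, 0]
  twist:
    - [0, 0, 0]
    - [0, 0, 0]
    - [0, 0, 0]
    - [0, 0, 1]
    - [0, 0, 0.67]

```text
t: 3.22
eef_pos: [0.4883, -0.0407, 0.2393]
tool_rot: [0.977, -0.212, 0.0, -0.0]
contact_force: [0.4, -0.5, -0.7]
opening: -0.0001
finger_force: 0.0
```

```bash
python3 - <<'E'
from plant import manip, grab_frame
from h import *
f=grab_frame("wrist"); cv2.imwrite("pics/w1.png",f["color"][:,:,::-1]); np.savez("w1.npz",**f)
s=manip.observe(); M=R.from_quat(s["tool_rot"]).as_matrix()
print(manip.tcp_to_tips,s["t"],s["eef_pos"],M.round(3).tolist(),f["origin"])
for nm,lo,hi,z in(("red",(0,190,100),(6,255,255),.106),("green",(60,80,20),(95,255,255),.116)):
    m,b=blobs(f,lo,hi,amin=30)
    for c,st in b: print(nm,c.round(1),st,ray(f,c,z).round(4))
E
```

```text
0.008 3.275 [ 0.48886986 -0.04258588  0.23913412] [[0.909, -0.417, -0.0], [-0.417, -0.909, -0.001], [0.0, 0.001, -1.0]] [ 0.55280707 -0.07104205  0.37391967]
```

View pics/w1.png

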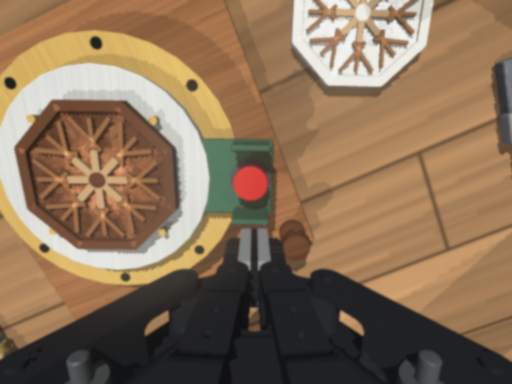

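The wrist view shows the plunger head at (250,183), the ears above and below it, the closed fingertips at (255,235), and the disc centred near (100,180).

```bash
python3 - <<'E'
from h import *
f=dict(np.load("w1.npz"))
print(cv2.cvtColor(f["color"],cv2.COLOR_RGB2HSV)[[183,150,90],[250,215,145]])
hsv=cv2.cvtColor(f["color"],cv2.COLOR_RGB2HSV)
m=(((hsv[...,0]<5)|(hsv[...,0]>172))&(hsv[...,1]>150)&(hsv[...,2]>90)).astype(np.uint8); m[:, :220]=0;m[:,280:]=0;m[:155]=0;m[212:]=0
c,r=cv2.minEnclosingCircle(cv2.findNonZero(m)); p=ray(f,c,.106)
print(c,r,p, r/f["K"][0,0]*(f["origin"][2]-.106))
w=cv2.inRange(hsv,(0,0,150),(180,60,255)); w[:,225:]=0; w[260:]=0
h=cv2.convexHull(cv2.findNonZero(w)); e=cv2.fitEllipse(h); ct=ray(f,e[0],.082)
print(e,ct,max(e[1])/f["K"][0,0]*(f["origin"][2]-.082))
for q in((253,146),(250,222)): print("ear",ray(f,q,.116))
d=(p-ct)[:2]; print(np.hypot(*d),np.degrees(np.arctan2(d[1],d[0])))
E
```

```text
[[  1 183 216]
 [ 68  66 124]
 [ 36   6 227]]
(250.3333282470703, 182.6666717529297) 17.866884231567383 [ 0.49273574 -0.03964538  0.106     ] 0.01638969023245587
((103.20735168457031, 165.83163452148438), (194.52264404296875, 223.7781219482422), 128.98585510253906) [0.56534784 0.09156191 0.082     ] 0.2236651428086899
ear [ 0.52418271 -0.05686203  0.116     ]
ear [ 0.46025274 -0.02446165  0.116     ]
0.14995956759411602 -118.96080432763314
```

Emit:
apply_moves:
  delta_pos:
    - [0.41, -0.17, 0.9]
    - [0, 0, 1]
    - [0, 0, 1]
    - [0, 0, 0.9]
    - [0, 0, 0.6]
  twist:
    - [0, 0, 0]
    - [0, 0, 0]
    - [0, 0, 0]
    - [0, 0, 0]
    - [0, 0, 0]

```text
t: 3.9
eef_pos: [0.4988, -0.04, 0.1283]
tool_rot: [0.977, -0.211, -0.0, 0.0]
contact_force: [0.1, -0.2, 0.2]
opening: -0.0004
finger_force: 0.0
```

```bash
python3 - <<'E'
from plant import manip, grab_frame
from h import *
f=grab_frame("wrist"); cv2.imwrite("pics/w2.png",f["color"][:,:,::-1])
s=manip.observe(); print(s["eef_pos"],s["contact_force"])
E
```

```text
[ 0.49799749 -0.04006379  0.12680798] [-0.69409776  0.44155263 -1.38725395]
```

View pics/w2.png

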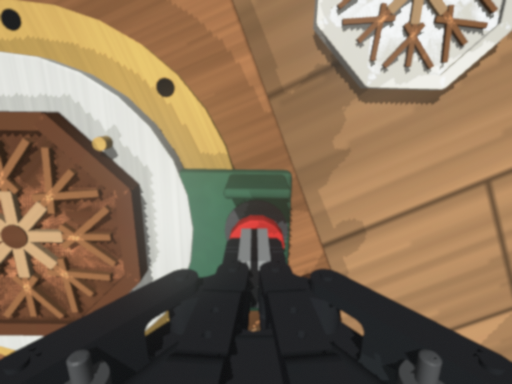

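The fingers stand centred over the red head (at about (258,232)) and clear of the ear ahead (258,190).

Emit:
apply_moves:
  delta_pos:
    - [0, 0, 0.5]
    - [0, 0, 0.3]
    - [0, 0, 0.12]
    - [0, 0, 0]
    - [0, 0, 0]
  twist:
    - [0, 0, 0]
    - [0, 0, 0]
    - [0, 0, 0]
    - [0, 0, 0]
    - [0, 0, 0]

```text
t: 4.58
eef_pos: [0.4998, -0.0395, 0.107]
tool_rot: [0.978, -0.211, 0.0, -0.0]
contact_force: [-2.4, -0.7, 5.5]
opening: 0.0002
finger_force: 2.9
```

Emit:
apply_moves:
  delta_pos:
    - [0, 0, 0.12]
    - [0, 0, 0.08]
    - [0, 0, 0]
  twist:
    - [0, 0, 0]
    - [0, 0, 0]
    - [0, 0, 0]

```text
t: 4.95
eef_pos: [0.5, -0.0395, 0.1022]
tool_rot: [0.978, -0.211, 0.001, -0.0]
contact_force: [-2.0, -1.6, 7.4]
opening: 0.0001
finger_force: 3.7
```

Emit:
apply_moves:
  delta_pos:
    - [0.21, -0.02, 0.06]
    - [0.42, -0.04, 0]
    - [0.42, -0.04, 0]
    - [0.42, -0.04, 0]
    - [0.21, -0.02, 0]
  twist:
    - [0, 0, -0.5]
    - [0, 0, -1]
    - [0, 0, -1]
    - [0, 0, -1]
    - [0, 0, -0.5]

```text
t: 5.58
eef_pos: [0.5423, -0.0493, 0.102]
tool_rot: [0.997, -0.072, 0.002, 0.0]
contact_force: [-1.8, -2.9, 15.0]
opening: -0.0002
finger_force: 7.4
```

```bash
cat > look.py <<'E'
import sys
from plant import manip, grab_frame
from h import *
n=sys.argv[1]
f=grab_frame("wrist"); g=grab_frame("top"); s=manip.observe()
C=np.array([.552,.0985]); a=s["eef_pos"][:2]-C; x=R.from_quat(s["tool_rot"]).as_matrix()[:,0]
print(s["t"],s["eef_pos"].round(4),s["contact_force"].round(1),"tcp r,ang",np.hypot(*a).round(4),np.degrees(np.arctan2(a[1],a[0])).round(1),"toolx",np.degrees(np.arctan2(x[1],x[0])).round(1))
c=g["color"][130:245,185:300,::-1]
cv2.imwrite(f"pics/{n}.png",np.hstack([cv2.resize(c,(384,384),interpolation=3),cv2.resize(f["color"][:,100:450,::-1],(384,384))]))
E
python3 look.py w3
```

```text
5.675 [ 0.5428 -0.0492  0.102 ] [ 1.  -3.8 12. ] tcp r,ang 0.148 -93.5 toolx -8.2
```

View pics/w3.png

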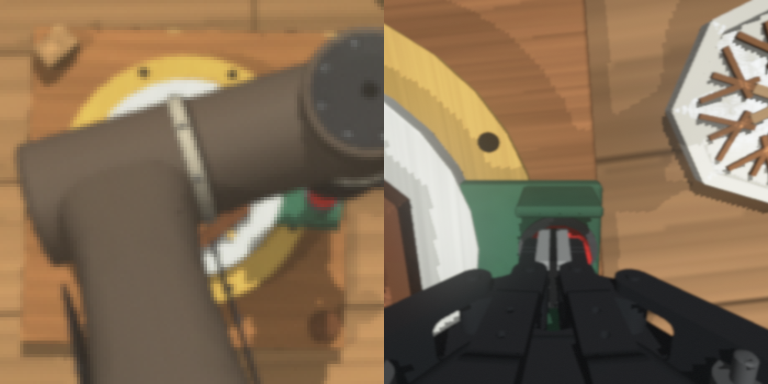

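The finger has carried the plunger about 17° and sits pressed between the ears (ear at (560,200) in the right-hand crop, next hole at (488,142)).

Emit:
apply_moves:
  delta_pos:
    - [0.42, -0.04, 0]
    - [0.42, -0.04, 0]
    - [0.42, -0.04, 0]
    - [0, 0, -0.3]
    - [0, 0, -0.3]
  twist:
    - [0, 0, -1]
    - [0, 0, -1]
    - [0, 0, -1]
    - [0, 0, 0]
    - [0, 0, 0]

```text
t: 6.3
eef_pos: [0.5719, -0.048, 0.115]
tool_rot: [1.0, 0.031, -0.0, -0.0]
contact_force: [-0.6, -0.3, 0.3]
opening: 0.0002
finger_force: 0.0
```

```bash
python3 look.py w4
```

```text
6.4 [ 0.5722 -0.0479  0.1155] [0.7 0.4 0.1] tcp r,ang 0.1478 -82.1 toolx 3.6
```

View pics/w4.png

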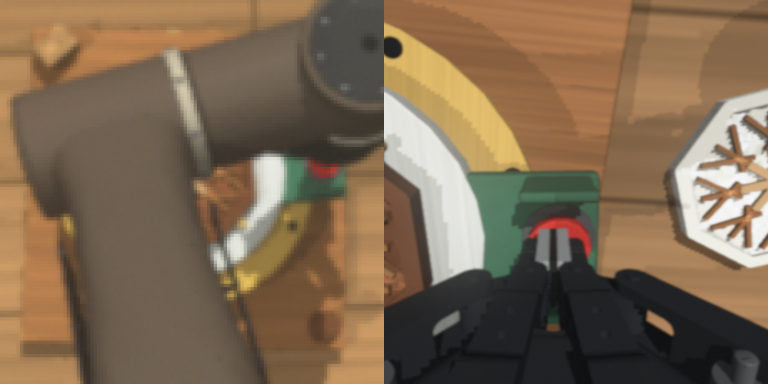

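Finger is raised out of the plunger, with the hole just in front of the green arm and red head at (560,232). Now pushing the ear slowly.

Emit:
apply_moves:
  delta_pos:
    - [0.21, -0.02, -0.05]
    - [0.21, -0.02, 0]
    - [0.21, -0.02, 0]
    - [0.21, -0.02, 0]
    - [0.21, -0.02, 0]
  twist:
    - [0, 0, -0.42]
    - [0, 0, -0.42]
    - [0, 0, -0.42]
    - [0, 0, -0.42]
    - [0, 0, -0.42]

```text
t: 7.02
eef_pos: [0.5963, -0.0429, 0.1155]
tool_rot: [0.994, 0.106, -0.002, 0.0]
contact_force: [-5.9, -0.9, 4.2]
opening: -0.0002
finger_force: 3.1
```

Emit:
apply_moves:
  delta_pos:
    - [0.1, -0.01, 0]
    - [0.1, -0.01, 0]
    - [0.1, -0.01, 0]
    - [0.1, -0.01, 0]
    - [0.1, -0.01, 0]
  twist:
    - [0, 0, -0.21]
    - [0, 0, -0.21]
    - [0, 0, -0.21]
    - [0, 0, -0.21]
    - [0, 0, -0.21]

```text
t: 7.65
eef_pos: [0.6084, -0.0386, 0.1155]
tool_rot: [0.99, 0.141, -0.002, 0.0]
contact_force: [-4.8, -1.2, 2.7]
opening: 0.0002
finger_force: 2.8
```

```bash
python3 look.py w5
```

```text
7.75 [ 0.6091 -0.0382  0.1155] [-4.5  0.1  2.4] tcp r,ang 0.1482 -67.3 toolx 16.3
```

View pics/w5.png

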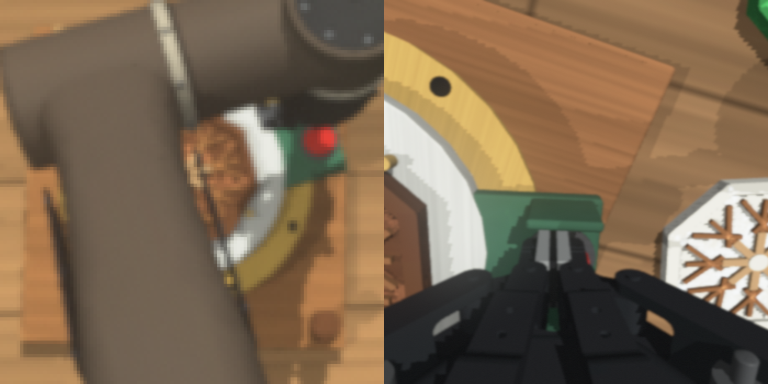

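The finger is against the ear ahead, at (560,215) in the right-hand crop, and the table is close to the hole. Creeping on.

Emit:
apply_moves:
  delta_pos:
    - [0.1, -0.01, -0.05]
    - [0.1, -0.01, 0]
    - [0.1, -0.01, 0]
  twist:
    - [0, 0, -0.2]
    - [0, 0, -0.2]
    - [0, 0, -0.2]

```text
t: 8.12
eef_pos: [0.6148, -0.0356, 0.116]
tool_rot: [0.987, 0.162, -0.002, -0.0]
contact_force: [-6.0, -1.1, -1.6]
opening: -0.0002
finger_force: 2.9
```

Emit:
apply_moves:
  delta_pos:
    - [0.1, -0.01, 0]
    - [0.1, -0.01, 0]
  twist:
    - [0, 0, -0.2]
    - [0, 0, -0.2]

```text
t: 8.38
eef_pos: [0.6212, -0.0331, 0.1168]
tool_rot: [0.984, 0.176, -0.0, -0.0]
contact_force: [0.4, -0.1, -0.3]
opening: -0.0001
finger_force: 0.0
```

```bash
python3 look.py w6
```

```text
8.475 [ 0.6225 -0.0329  0.1176] [-1.4 -0.4 -0.1] tcp r,ang 0.1492 -61.8 toolx 20.3
```

View pics/w6.png

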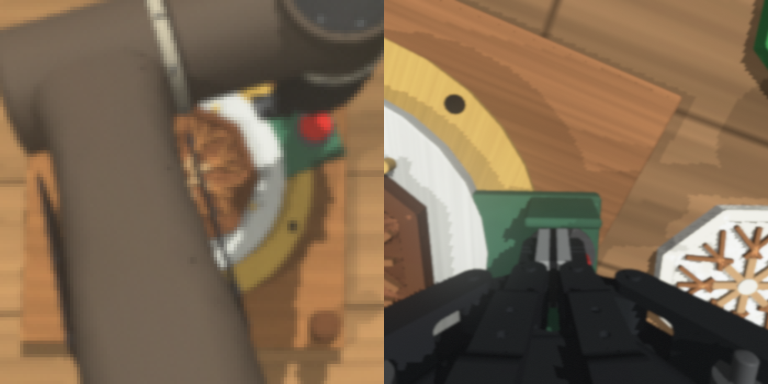

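The finger stays at the ear ahead, and the red head is at (316,127) in the left-hand crop. I'll measure the plunger angle from the top view.

```bash
cat > ang.py <<'E'
from plant import manip, grab_frame
from h import *
g=grab_frame("top"); s=manip.observe()
C=np.array([.552,.0985])
for f in (dict(np.load("top0.npz")),g):
    hsv=cv2.cvtColor(np.ascontiguousarray(f["color"]),cv2.COLOR_RGB2HSV)
    m=(((hsv[...,0]<6)|(hsv[...,0]>172))&(hsv[...,1]>170)&(hsv[...,2]>70)).astype(np.uint8)
    k=np.zeros_like(m);k[150:210,262:300]=1;m*=k
    p=cv2.findNonZero(m)[:,0]; c,r=cv2.minEnclosingCircle(p); 
    for z in(.106,.098):
        d=ray(f,c,z)[:2]-C; print(len(p),np.round(c,1),round(r,1),z,np.hypot(*d).round(4),np.degrees(np.arctan2(d[1],d[0])).round(1))
print(s["t"],s["eef_pos"].round(4),s["contact_force"].round(1))
E
python3 ang.py
```

```text
60 [278.7 198.7] 4.4 0.106 0.1492 -114.6
60 [278.7 198.7] 4.4 0.098 0.1494 -114.2
42 [279.5 166.5] 3.8 0.106 0.1518 -69.6
42 [279.5 166.5] 3.8 0.098 0.153 -69.1
8.525 [ 0.6224 -0.033   0.1177] [-0.3  0.4  0.8]
```

Emit:
apply_moves:
  delta_pos:
    - [0.08, 0, 0]
    - [0.08, 0, 0]
    - [0, 0, 0]
  twist:
    - [0, 0, 0]
    - [0, 0, 0]
    - [0, 0, 0]

```text
t: 8.9
eef_pos: [0.6251, -0.0318, 0.1174]
tool_rot: [0.984, 0.176, 0.0, 0.0]
contact_force: [-2.0, 0.5, 0.3]
opening: 0.0005
finger_force: 0.8
```

Emit:
apply_moves:
  delta_pos:
    - [0.06, 0, 0]
    - [0.06, 0, 0]
    - [0, 0, 0]
  twist:
    - [0, 0, 0]
    - [0, 0, 0]
    - [0, 0, 0]

```text
t: 9.28
eef_pos: [0.6256, -0.0315, 0.1173]
tool_rot: [0.984, 0.175, -0.002, 0.0]
contact_force: [-9.9, -1.2, 7.6]
opening: 0.0002
finger_force: 4.7
```

```bash
python3 ang.py|tail -3
```

```text
40 [279. 166.] 3.6 0.106 0.1509 -68.7
40 [279. 166.] 3.6 0.098 0.1521 -68.3
9.325 [ 0.6256 -0.0315  0.1173] [-9.6 -1.8  6.8]
```

It now holds against about 10 N without moving, so it is locked. Backing off and lifting to check.

Emit:
apply_moves:
  delta_pos:
    - [-0.2, 0, 0]
    - [-0.16, 0, -0.1]
    - [0, 0, -0.5]
    - [0, 0, -1]
    - [0, 0, -1]
  twist:
    - [0, 0, 0]
    - [0, 0, 0]
    - [0, 0, 0]
    - [0, 0, 0]
    - [0, 0, 0]

```text
t: 9.95
eef_pos: [0.6199, -0.0338, 0.184]
tool_rot: [0.984, 0.176, 0.001, 0.0]
contact_force: [-0.2, 0.7, -0.5]
opening: 0.0007
finger_force: 0.0
```

Emit:
apply_moves:
  delta_pos:
    - [0, 0, -1]
    - [0, 0.6, -1]
    - [-0.6, 0.8, -0.4]
    - [-0.6, 0.8, 0]
    - [0, 0, 0]
  twist:
    - [0, 0, 0]
    - [0, 0, 0]
    - [0, 0, 0]
    - [0, 0, 0]
    - [0, 0, 0]

```text
t: 10.58
eef_pos: [0.6092, -0.0978, 0.2425]
tool_rot: [0.985, 0.174, 0.0, -0.0]
contact_force: [-0.3, 0.8, -0.0]
opening: -0.0001
finger_force: 0.0
```

```bash
python3 look.py w7; python3 ang.py; python3 - <<'E'
from plant import grab_frame
from h import *
f=grab_frame("scene"); np.savez("s7.npz",**f); g=np.load("scene0.npz")["color"]
t=lambda a:cv2.resize(np.ascontiguousarray(a[150:290,190:350,::-1]),(384,336),interpolation=2)
w=cv2.imread("pics/w7.png")
cv2.imwrite("pics/s7.png",cv2.resize(np.vstack([w,np.hstack([t(g),t(f["color"])])]),(640,600)))
E
```

```text
10.675 [ 0.6097 -0.0965  0.2422] [ 0.2  0.2 -1.1] tcp r,ang 0.2034 -73.5 toolx 20.2
60 [278.7 198.7] 4.4 0.106 0.1492 -114.6
60 [278.7 198.7] 4.4 0.098 0.1494 -114.2
63 [278.8 166.2] 4.4 0.106 0.1499 -68.9
63 [278.8 166.2] 4.4 0.098 0.1511 -68.4
10.725 [ 0.6099 -0.0961  0.2422] [ 0.5 -0.3 -0.7]
```

View pics/s7.png

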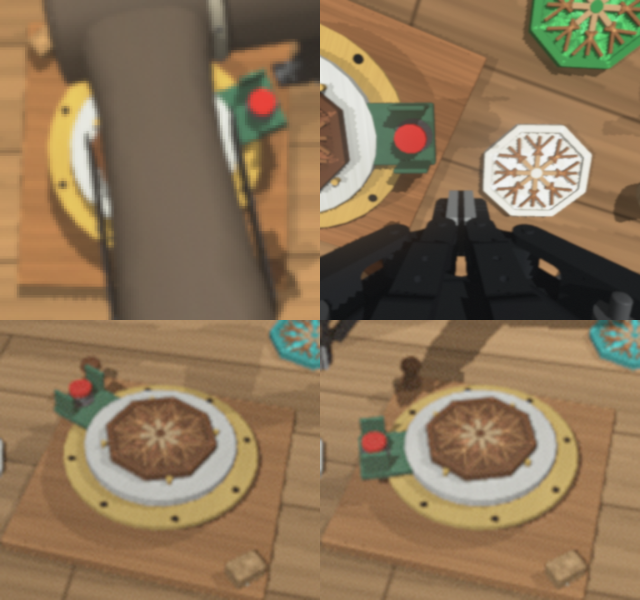

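The red head stands between its ears on the new side, with the knob, cork block and panel undisturbed. I'll check the plunger height by crossing the two views.

```bash
python3 - <<'E'
from plant import grab_frame
from h import *
def red(f,b):
    hsv=cv2.cvtColor(np.ascontiguousarray(f["color"]),cv2.COLOR_RGB2HSV)
    m=(((hsv[...,0]<6)|(hsv[...,0]>172))&(hsv[...,1]>150)&(hsv[...,2]>70))
    k=np.zeros_like(m);k[b[1]:b[3],b[0]:b[2]]=1; ys,xs=np.nonzero(m&k); return (xs.mean(),ys.mean()),len(xs)
def tri(T,S):
    a,n=red(T,(262,150,300,210)); b,k=red(S,(205,165,250,230))
    z=np.linspace(.07,.13,121); e=[np.linalg.norm(ray(T,a,h)-ray(S,b,h)) for h in z]; i=np.argmin(e); print(a,b,n,k,z[i],e[i])
tri(dict(np.load("top0.npz")),dict(np.load("scene0.npz")))
tri(grab_frame("top"),dict(np.load("s7.npz")))
E
```

```text
(np.float64(278.76056338028167), np.float64(198.49295774647888)) (np.float64(229.82051282051282), np.float64(183.71794871794873)) 71 78 0.10200000000000001 0.0026438182983724167
(np.float64(278.9130434782609), np.float64(166.0144927536232)) (np.float64(216.4731182795699), np.float64(210.5483870967742)) 69 93 0.10300000000000001 0.001231647843385268
```

The plunger measures the same height as at the start, so it is fully up and locked. Handing in.

```bash
python3 -c "
from plant import manip
print(manip.close_job())"
```

```text
the job is handed in; nothing more can be done
None
```

I turned the table one hole anticlockwise (about 45° in the camera views); it held against a 10 N push, the plunger measured back at its starting height, and the job was handed in at about 11 s with the robot clear.

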